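# Set the swivel mitre stand to 45 degrees and clamp the nougat bar

## Robot

A 6-joint arm with a two-finger parallel gripper is mounted at the origin on the work surface; the furniture and walls round the work are solid. World frame = base frame: x ahead of the robot, y to its left, z up, the work surface at z = 0. Lengths are in m, angles in rad, forces in N, time in s.
With the tool pointing down it reaches from about 0.35 to 0.775 m from the base axis. Payload 5.5 kg.
Tool frame: the origin (TCP) lies at the very end of the fingers, on their centre line; the grasp point (between the pads) lies 19 mm behind it (r.grip_depth is the distance from the TCP to the grasp point, in m); z points along the fingers, y is the direction in which the jaws open and shut (so a half turn about z gives the same grasp; the last joint's range is limited). The gripper opens to 85 mm and grips with 20 to 120 N. Pads are 22 mm wide; open, the fingers measure 114 mm over their backs; the gripper's body (76 mm by 85 mm) begins 54 mm behind the grasp point. The pads swing forward as they close: fully open they stand 13 mm farther back than shut.
Start: joints at [1.009, 0.313, 0.046, 1.304, 0, 1.431], TCP at [0.235, 0.525, 0.231] pointing down, gripper open.
Joint ranges: [-2.76, 2.76], [-0.86, 1.69], [-1.03, 1.26], [-2.2, 2.34], [-1.47, 1.5], [-3.14, 3.14]. Speed limits (rad/s): [2.57, 2.57, 3.14, 3.14, 3.14, 3.14].

## Interface

Orientations are given as a unit quaternion [x, y, z, w].
In Python, from workcell import r gives the robot as it stands. The module is installed in compiled form; this text tells all that it offers.
- The arm moves only by the tool send_rows, never from a script. Its argument "commands" is one flat list of numbers, 4 for each row, row after row: the shift along the tool's x, y, z in mm, then the turn about the tool's z in rad. In form: [tx, ty, tz, twist, tx, ty, tz, twist, ...]. A call has 1 to 10 rows; each row shifts and turns the pose as measured when the row begins, along the tool's axes as they then stand; what a row does not reach is not made up. A row lasts 1/8 s, in which the tool goes at most 62.5 mm and 10.7 degrees, less where a joint would pass 70% of its speed; a pose out of reach is approached as far as the arm can. A call with a gripper value outside its range is refused whole. "fingers" is the finger opening in mm, from 0 to 85.4, set as the call begins (left out, the last holds). The fingers move at their own pace and stop on an object; the grip force is fixed at half the most. Time passes only in rows, so rows that do not move let the fingers close. It gives the time, the measured TCP pose, the force and the opening at its end, in the units of the state.
- r.state(): the state, without advancing time (a new reading comes with each control period).
- r.grab_frame(name): name is "scene" or "side" or "wrist"; returns a dict with "img" (384x512x3 uint8, red, green, blue), "fx", "fy", "cx", "cy" (pixels), "k1" (the pictures are not rectified: a ray, as slopes to the right and down, at radius r is drawn at 1 + k1 r^2 times it, then the intrinsics apply), "R" (3x3) and "t" (3): a world point X has camera coordinates R X + t. Camera axes: x right, y down, z forward; pixel columns grow to the right and rows downward; lengths in m; the calibration is good to about 2 mm. A picture is of the moment at which its call begins. There is no depth.
- r.job_done(): hands the job in, once; it reports no verdict.
The state is a dict: "time_s": time; "joints": joint angles; "qvel": joint speeds; "joint_efforts": joint torques, N m; "tool_pos": TCP position; "orientation": TCP orientation; "ft_force": force on the tool from outside, world axes, zero at the start; "torque": the same for the moment, N m; "gripper_width": opening from 0.0 (shut) to 1.0 (fully open).
Only numpy, scipy, OpenCV 4.12 (cv2) and the standard library are available. Lean on these libraries where they do the work, as an engineer would, in place of code of your own. Each camera call takes 0.05 s, during which the arm holds its last target.

## Task

Get the nougat bar ready for a mitre cut: swing the stand's swivel table by its knob until it clicks in at 45 degrees clockwise (seen from above) of the zero lug, which is the third click past zero whatever click it stands at now. Then turn the T-handle clockwise until you feel the pad press firmly on the bar, leaving the table in its 45 degree click, and let go.

Things in the scene. Friction and masses are not known exactly. Their poses are not given: they have to be found in the camera images.
- stand: grey round base of the swivel stand, 208 mm across and 26 mm high, fixed to the surface. Origin at the centre of its underside, on the vertical axis about which both the swivel table and the T-handle turn. Its -x axis points through the zero lug. On its top rim are 11 black raised ticks, 15 degrees apart (one per click); those at zero and at 45 degrees either side are longer and broader
- zero_mark (a point): the zero lug: small black block 9 mm wide that sticks out 10 mm from the rim of the base, at its top edge, 104 mm from the axis
- swivel (a joint): angle of the swivel table in rad: 0 when its arm is over the zero lug, growing clockwise seen from above; wanted 0.785. Click stops every 0.262 rad (15 degrees) from -1.309 to 1.309; a peak of about 6 to 7 N at the knob pushes it over to the next stop, and when let go it springs into the nearest one. It starts at one of the stops from three before zero up to zero
- knob_grip (a point): centre of the upright black knob at the end of the table's arm, which is also the pointer (13 mm wide, passing over the ticks): knob 20 mm in diameter, its grip part 33 mm high and centred on this point (84 mm above the work surface, knob top 17 mm above the point), on a 12 mm neck, 122 mm from the stand's axis. It is round, so it turns freely about itself in the fingers
- t_grip (a point): centre of the dark cross bar of the T-handle on top of the bridge, on the stand's axis, 120 mm above the work surface. The bar is 64 mm long (along this point's y axis), 9 mm thick (along its x axis) and 16 mm high; it stays at this height as it turns. The steel bridge below measures 62 x 20 mm with its top 90 mm above the work surface; a round collar 18 mm across stands on it up to 97 mm, and from there a 10 mm stem carries the cross bar, whose underside is at 112 mm
- t_handle (a joint): angle of the T-handle in rad against the swivel table, growing clockwise seen from above (tightening); starts between 0 and 0.5, end stop at 3.3. It drives the pad down 4 mm per rad, meets the bar at about 1.2 rad and from there presses about 20 N more per rad through its rubber spring. Friction is 0.12 N m, and the resistance rises by about 0.08 N m per rad once the pad presses; it stays where it is left
- press_pad: round black rubber pad, 18 mm across, under the bridge, which the T-handle's screw presses down on the bar. Origin at the centre of its underside
- nougat_bar: bar of nougat with nuts, 24 x 90 x 21 mm, bedded snugly between the low guides of the swivel table's white bed under the bridge, and turning with the table (it is not to be handled); its length is along its y axis. Origin at the centre of its underside
Things that resemble listed ones, but are neither listed nor needed, are in the scene too. There is more than one size of the stand; the one meant has the size given above.

How it is judged:
On the way, in this order (a step that is already met when the one before it is completed fails the run):
1. the table stands at 45 degrees clockwise, with the bar not yet clamped (value of joint swivel between 0.715 and 0.855 rad and contact force between press_pad and nougat_bar below 2 N), for 0.3 s.
2. the pad is screwed down on the bar with at least 8 N, the table still at 45 degrees (value of joint swivel between 0.715 and 0.855 rad and contact force between press_pad and nougat_bar above 8 N), for 0.2 s.
At the end, for the whole second after the job is handed in: The swivel table rests in its stop 45 degrees (0.785 rad, within 0.07 rad) clockwise of zero and the pad presses on the nougat bar with more than 8 N (T-handle about 0.4 rad or more past the point where the pad meets the bar) (all of step 2 and velocity of joint swivel between -0.05 and 0.05 rad/s); the robot touches nothing.
It also fails if it takes over 72 s, if anything falls off the work surface, if the arm or the gripper's body presses on something with over 40 N, if the wrist force passes 120 N, or if a joint passes its speed limit or range.

## Working session

There is one attempt and no reset: what is moved stays moved. The work goes in short steps, Python scripts to look and compute and a tool call to move; the robot and the scene stay as the last step left them, time stands still between calls to the robot, and variables do not carry over. Pictures are saved under pics/ and viewed, and the job is handed in when it is done.

Besides the shell and the picture viewer there is one more tool, called after "Call:" as a command line: name --argument value ..., lists and objects as JSON in quotes. send_rows: Moves the arm, as the interface text tells. Its arguments: {"type":"object","properties":{"commands":{"type":"array"},"fingers":{"type":"number"}},"required":["commands"]}

```bash
mkdir -p pics; python3 - <<'E'
from workcell import r
import cv2
for n in ["scene","side","wrist"]:
    f=r.grab_frame(n); cv2.imwrite(f"pics/{n}0.png",f["img"][:,:,::-1])
    print(n,f["fx"],f["cx"],f["cy"],f["k1"],f["R"],f["t"])
print(r.state(), r.grip_depth)
E
```

```text
scene 456.8744742512671 250.1968123385606 190.88066865560376 -0.15131961445006611 [[ 0.80286304 -0.59600495 -0.01374929]
 [-0.30766969 -0.39447922 -0.86586691]
 [ 0.51063715  0.69940278 -0.50008544]] [-0.24288081  0.28946082  0.90451273]
side 385.32312797388374 265.594403031116 189.53424545538013 -0.12619774470975442 [[ 0.91744316 -0.39784332 -0.00432903]
 [-0.27661269 -0.62998404 -0.72567592]
 [ 0.2859781   0.66696387 -0.68802306]] [-0.34984121  0.26842711  0.84094163]
wrist 303.10311256080695 253.0812359483926 188.9865059667942 -0.07752674741351709 [[ 4.09234589e-01  9.12428895e-01 -7.49947600e-04]
 [ 8.67884828e-01 -3.89002138e-01  3.08955114e-01]
 [ 2.81607842e-01 -1.27085987e-01 -9.51076324e-01]] [-0.57492164 -0.03958277  0.37927891]
{'time_s': 0.15, 'joints': array([1.00940750e+00, 3.13847277e-01, 4.52722050e-02, 1.30360828e+00,
       1.78007503e-05, 1.43120059e+00]), 'qvel': array([-2.16493221e-04, -8.66560938e-04,  4.13548683e-03,  2.51597005e-03,
       -6.75764220e-05,  1.62734580e-04]), 'joint_efforts': array([ 2.09876896e-03, -4.81065452e+01,  2.98815322e+01,  1.38826563e-02,
       -6.15348267e-05, -1.00936017e-06]), 'tool_pos': array([0.23520626, 0.52428825, 0.23061589]), 'orientation': array([ 2.09336620e-01,  9.77843392e-01, -6.48295260e-04, -2.46484485e-04]), 'ft_force': array([-0.15548103, -0.12305983,  0.55698703]), 'torque': array([-0.00655564,  0.03000078,  0.00324711]), 'gripper_width': 1.0003913148218029} 0.0187
```

View pics/scene0.png

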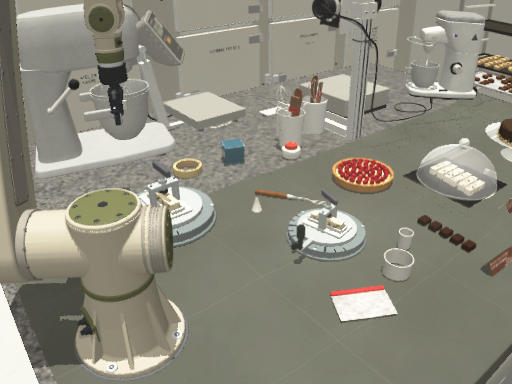

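View pics/side0.png

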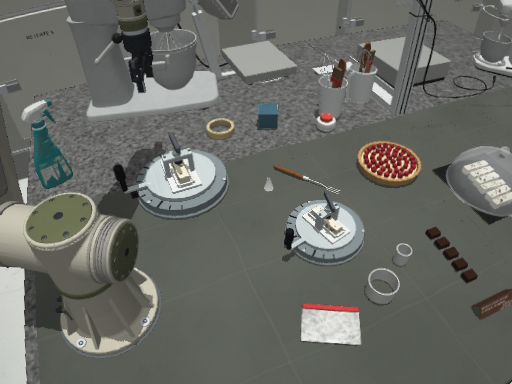

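View pics/wrist0.png

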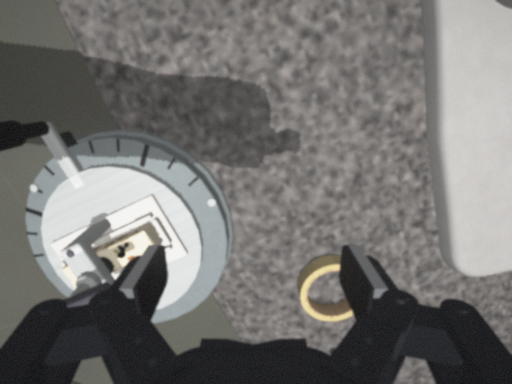

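The scene and side views show two stands: a left one at about (182,180) in the side view, and a right one at about (326,228). Next I'll measure their sizes.

```bash
cat > h.py <<'E'
import numpy as np, cv2
from workcell import r
def ray(f,uv):
    uv=np.atleast_2d(uv).astype(float)
    d=np.c_[(uv[:,0]-f["cx"])/f["fx"],(uv[:,1]-f["cy"])/f["fy"]]
    K=np.eye(3); p=cv2.undistortPoints(d[:,None,:],K,np.array([f["k1"],0,0,0,0.]))[:,0]
    R=np.array(f["R"]);t=np.array(f["t"])
    D=np.c_[p,np.ones(len(p))]@R; D/=np.linalg.norm(D,axis=1)[:,None]
    return -R.T@t,D
def onz(f,uv,z):
    o,D=ray(f,uv); return o+D*((z-o[2])/D[:,2])[:,None]
def tri(obs):
    A=np.zeros((3,3));b=np.zeros(3);L=[]
    for f,uv in obs:
        o,D=ray(f,uv);P=np.eye(3)-np.outer(D[0],D[0]);A+=P;b+=P@o;L.append((o,P))
    X=np.linalg.solve(A,b); return X,[np.linalg.norm(P@(X-o))*1000 for o,P in L]
def proj(f,X):
    X=np.atleast_2d(X); p=X@np.array(f["R"]).T+np.array(f["t"]); s=p[:,:2]/p[:,2:]
    s=s*(1+f["k1"]*(s**2).sum(1))[:,None]
    return s*[f["fx"],f["fy"]]+[f["cx"],f["cy"]]
def circ(P):
    A=np.c_[2*P[:,:2],np.ones(len(P))]; s=np.linalg.lstsq(A,(P[:,:2]**2).sum(1),rcond=None)[0]
    return s[:2],np.sqrt(s[2]+s[0]**2+s[1]**2)
E
python3 - <<'E'
from h import *
f=r.grab_frame("side"); g=r.grab_frame("scene")
import pickle; pickle.dump((f,g),open("fg.pkl","wb"))
a=f["img"][:,:,::-1]; b=g["img"][:,:,::-1]
cv2.imwrite("pics/zs.png",cv2.resize(a[120:280,100:380],None,fx=2.85,fy=2.85,interpolation=cv2.INTER_CUBIC))
cv2.imwrite("pics/zc.png",cv2.resize(b[150:270,130:380],None,fx=3.2,fy=3.2,interpolation=cv2.INTER_CUBIC))
E
```

```text
(no output)
```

View pics/zs.png

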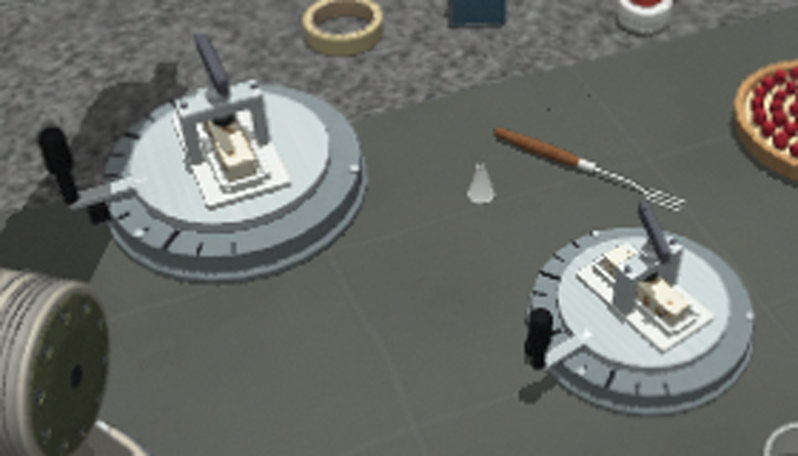

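View pics/zc.png

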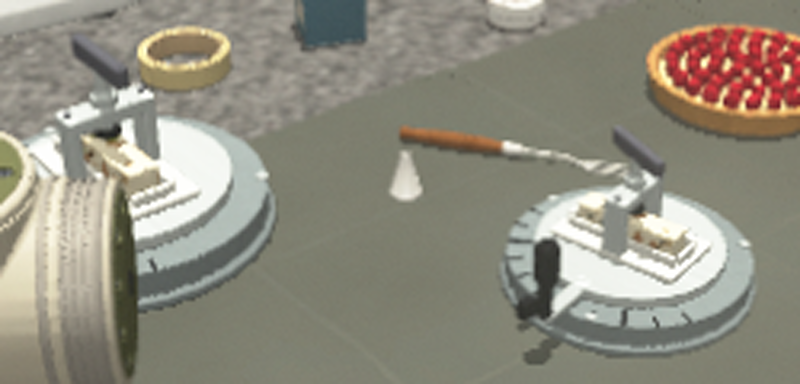

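```bash
python3 - <<'E'
from h import *; import pickle
f,g=pickle.load(open("fg.pkl","rb"))
def z2(p,o,s): return np.array(p,float)/s+o-0*1
def fit(far,near,o,s,fr):
    P=[*onz(fr,(np.array(far,float)+.5)/s+o-.5,.026),*onz(fr,(np.array(near,float)+.5)/s+o-.5,.0)]
    return circ(np.array(P))
print("L side",fit([(362,150),(340,112),(295,88)],[(364,195),(330,245),(270,275),(200,280),(140,262)],np.array([100,120]),2.85,f))
print("R side",fit([(530,290),(560,248),(600,230),(720,254),(748,290)],[(750,340),(720,385),(660,411),(600,402),(555,378)],np.array([100,120]),2.85,f))
print("R scene",fit([(505,225),(530,200),(720,205),(748,230)],[(752,280),(720,325),(650,352),(580,343)],np.array([130,150]),3.2,g))
E
```

```text
L side (array([0.25816503, 0.33681552]), np.float64(0.13650734441613596))
R side (array([0.54964407, 0.0059247 ]), np.float64(0.09992754094645662))
R scene (array([0.5554077 , 0.00979647]), np.float64(0.10334479960412454))
```

```bash
python3 - <<'E'
from h import *
from scipy.spatial.transform import Rotation as Ro
f=r.grab_frame("wrist"); s=r.state()
T=Ro.from_quat(s["orientation"]).as_matrix(); R=np.array(f["R"]); c=-R.T@np.array(f["t"])
print(T.round(3)); print("cam pos in tool",T.T@(c-s["tool_pos"]),"fwd in tool",T.T@R[2])
# desired: camera axis hits stand, with z plane .06
tgt=np.array([.50,.02,.06]); 
d=T.T@(np.array([.49,-.02,.30])-s["tool_pos"]); print("shift to (.49,-.02,.30)",d*1000)
E
```

```text
[[-0.912  0.409 -0.   ]
 [ 0.409  0.912 -0.   ]
 [ 0.    -0.001 -1.   ]]
cam pos in tool [ 0.07962817  0.0003654  -0.14189718] fwd in tool [-3.09156521e-01  6.74769790e-04  9.51010931e-01]
shift to (.49,-.02,.30) [-455.26210608 -392.51991294  -68.82958616]
```

Call:
send_rows --commands '[-30, -15, -20, 0, -45, -28, -20, 0, -45, -28, -15, 0, -45, -28, -15, 0, -45, -28, 0, 0, -45, -28, 0, 0, -45, -28, 0, 0, -45, -28, 0, 0, -45, -28, 0, 0, -45, -28, 0, 0]'

```text
time_s: 1.55
tool_pos: [0.5313, 0.0938, 0.3038]
orientation: [0.205, 0.979, 0.0, 0.002]
ft_force: [0.7, -0.5, 0.1]
gripper_width: 1.001
```

Call:
send_rows --commands '[-45, -28, 0, 0, -45, -28, 0, 0, -35, -20, 0, 0, 0, 0, 0, 0, 0, 0, 0, 0]'

```text
time_s: 2.17
tool_pos: [0.6187, -0.0341, 0.3024]
orientation: [0.208, 0.978, 0.001, 0.001]
ft_force: [-0.4, -0.5, 0.3]
gripper_width: 1.001
```

```bash
python3 - <<'E'
from h import *; import pickle
f=r.grab_frame("wrist"); s=r.state(); pickle.dump((f,s),open("w1.pkl","wb"))
print(s["time_s"],s["tool_pos"],s["orientation"],s["joints"],s["ft_force"])
cv2.imwrite("pics/w1.png",cv2.resize(f["img"][:,:,::-1],(800,600),interpolation=cv2.INTER_CUBIC))
E
```

```text
2.225 [ 0.61864756 -0.03393061  0.30235093] [2.07874606e-01 9.78154515e-01 3.72745464e-04 1.32475326e-03] [-1.84605376e-01  3.98443603e-01  3.40920929e-01  1.51060648e+00
  6.79569612e-04  2.34199127e-01] [-0.06850987 -0.89729893 -1.14334694]
```

View pics/w1.png

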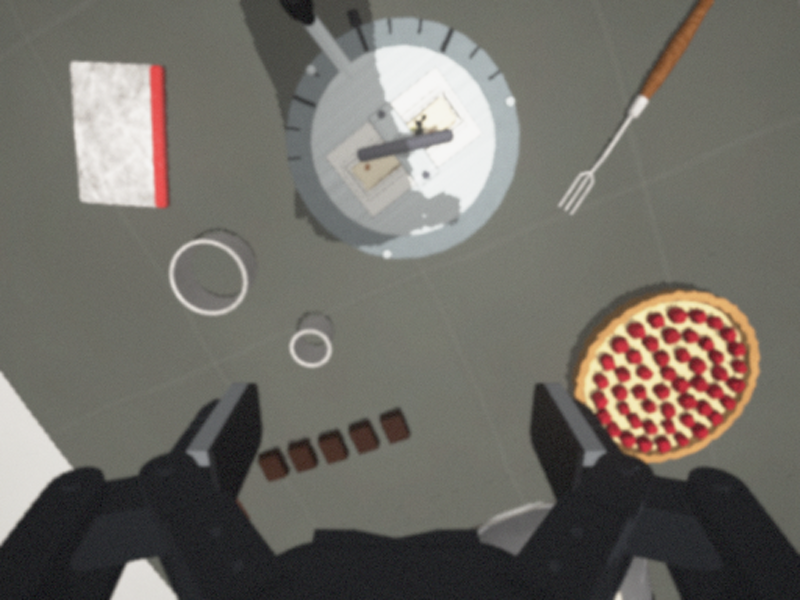

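The wrist view shows the zero lug at (355,17) with its tick at (360,40), and the 45° tick at (447,38). The knob is at (300,10), counterclockwise of zero. The T-bar runs from (362,153) to (450,135). I'll shift the camera toward the knob for a second view.

Call:
send_rows --commands '[50, -20, 0, 0, 45, -10, 0, 0, 0, 0, 0, 0, 0, 0, 0, 0]'

```text
time_s: 2.72
tool_pos: [0.5155, -0.0183, 0.3005]
orientation: [0.205, 0.979, 0.001, 0.0]
ft_force: [0.0, 0.2, 0.7]
gripper_width: 0.998
```

```bash
python3 - <<'E'
from h import *; import pickle
f=r.grab_frame("wrist"); s=r.state(); pickle.dump((f,s),open("w2.pkl","wb"))
print(s["time_s"],s["tool_pos"],s["orientation"],s["ft_force"])
cv2.imwrite("pics/w2.png",cv2.resize(f["img"][:,:,::-1],(800,600),interpolation=cv2.INTER_CUBIC))
E
```

```text
2.775 [ 0.51554519 -0.01829723  0.30057108] [ 2.04883544e-01  9.78786143e-01  6.48008195e-04 -6.85650043e-06] [-0.22258797 -0.01106051  0.10924624]
```

View pics/w2.png

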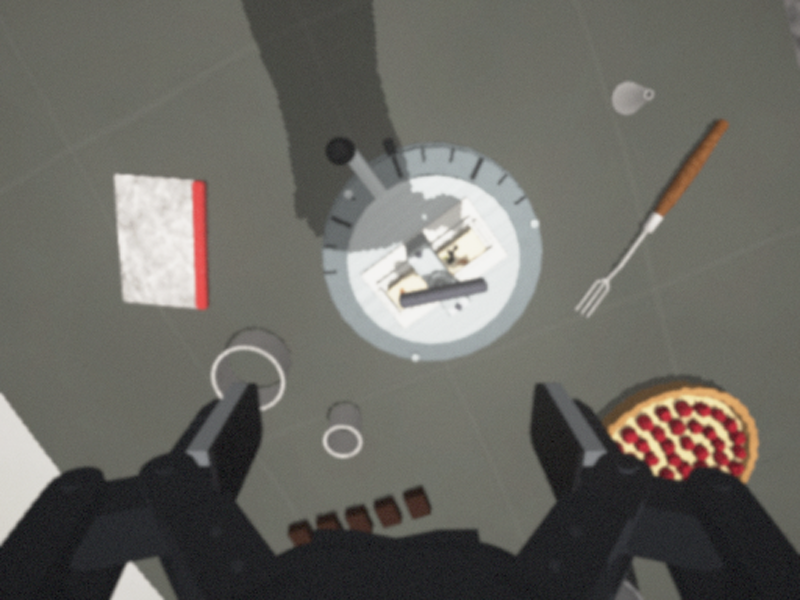

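```bash
python3 - <<'E'
from h import *; import pickle
f,g=pickle.load(open("fg.pkl","rb")); w1,_=pickle.load(open("w1.pkl","rb")); w2,_=pickle.load(open("w2.pkl","rb"))
W=lambda u,v:((np.array([u,v])+.5)/1.5625-.5)
C=lambda u,v:((np.array([u,v])+.5)/3.2-.5+[130,150])
S=lambda u,v:((np.array([u,v])+.5)/2.85-.5+[100,120])
c2=circ(onz(w2,np.array([W(323,255),W(541,245),W(435,361),W(360,172),W(505,172),W(512,330),W(355,325)]),.026)); print("base w2",c2)
c1=circ(onz(w1,np.array([W(519,140),W(400,259),W(330,225),W(490,215),W(470,40),W(290,120)]),.026)); print("base w1",c1)
k,e=tri([(w2,W(340,151)),(g,C(546,243)),(f,S(541,315))]);print("knob top",k,e, "w2 on .101",onz(w2,W(340,151),.101))
cen=(c1[0]+c2[0])/2
print("dist",np.linalg.norm(k[:2]-cen))
t=[]
for a,b in (((361,154),(401,299)),((451,136),(486,285))):
    X,e=tri([(w1,W(*a)),(w2,W(*b))]);t.append(X);print("bar end",X,e)
t=np.array(t);print("bar mid",t.mean(0),np.linalg.norm(t[1]-t[0]),"dir",np.degrees(np.arctan2(*(t[1]-t[0])[[1,0]])))
print("bar mid z.128 w1,w2",onz(w1,W(406,144),.128),onz(w2,W(443,291),.128))
ang=lambda p:np.degrees(np.arctan2(*(p[:2]-cen)[::-1]))
for n,p,z in (("lug",(389,146),.026),("zero",(396,164),.026),("45",(477,168),.026),("-45",(341,222),.026)):
    q=onz(w2,W(*p),z)[0];print(n,q,ang(q),np.linalg.norm(q[:2]-cen))
print("knob ang",ang(k),ang(onz(w2,W(340,151),.101)[0]))
E
```

```text
base w2 (array([0.55036814, 0.00533179]), np.float64(0.09950579469921174))
base w1 (array([0.55126706, 0.00546122]), np.float64(0.09756437349172335))
knob top [ 0.43186046 -0.02343483  0.09782134] [np.float64(0.4164170423499108), np.float64(0.3982573686151409), np.float64(0.6641142673339987)] w2 on .101 [[ 0.4323702  -0.02313419  0.101     ]]
dist 0.1224011678726093
bar end [ 0.54382531 -0.02522384  0.11725525] [np.float64(0.25431437326293227), np.float64(0.25431437326295503)]
bar end [0.55745103 0.03422922 0.12035355] [np.float64(0.33556569342682385), np.float64(0.33556569342685133)]
bar mid [0.55063817 0.00450269 0.1188044 ] 0.061073119659194534 dir 77.0916129267923
bar mid z.128 w1,w2 [[0.55005024 0.00477205 0.128     ]] [[0.54681426 0.00497084 0.128     ]]
lug [0.44313656 0.00840599 0.026     ] 178.39910717778028 0.10772307982133446
zero [0.4591155  0.00787179 0.026     ] 178.4538068978371 0.0917354990559253
45 [0.48977652 0.07023136 0.026     ] 133.27368546118237 0.08904814603721657
-45 [ 0.48518915 -0.05651647  0.026     ] -136.66863993467896 0.09022366285129181
knob ang -166.37608121762716 -166.45701958968002
```

Measurements check out: base centre (0.5505, 0.005), lug 104–108 mm out, knob 122 mm from the axis with its top at about z=0.10, and the bar 61 mm long at about z=0.12. The knob stands 15° counterclockwise of zero, so it has to swing 60° clockwise. I'll go above the knob now.

Call:
send_rows --commands '[38, -19, 30, 0, 36, -19, 40, 0, 0, 0, 40, -0.163, 0, 0, 30, -0.163, 0, 0, 20, -0.163, 0, 0, 0, -0.163, 0, 0, 0, 0]' --fingers 55

```text
time_s: 3.65
tool_pos: [0.4401, -0.0241, 0.137]
orientation: [-0.13, 0.991, -0.001, 0.004]
ft_force: [0.2, -0.7, 0.5]
gripper_width: 0.642
```

```bash
cat >> h.py <<'E'
from scipy.spatial.transform import Rotation as Ro
def to(x,y,z,phi=None):
    s=r.state(); T=Ro.from_quat(s["orientation"]).as_matrix()
    print("t",s["time_s"],"pos",s["tool_pos"].round(4),"phi",np.degrees(np.arctan2(T[1,0],T[0,0])).round(2),"q6",s["joints"][5].round(3),"F",s["ft_force"].round(1),"M",s["torque"].round(3),"w",s["gripper_width"].__round__(3),"tz",T[:,2].round(3))
    print("shift mm",(T.T@(np.array([x,y,z])-s["tool_pos"])*1000).round(1), "twist",None if phi is None else round(float((np.arctan2(T[1,0],T[0,0])-np.radians(phi)+np.pi)%(2*np.pi)-np.pi),3))
E
python3 - <<'E'
from h import *
to(.432,-.0233,.065,193.6)
for n in("side","wrist"):
    f=r.grab_frame(n); cv2.imwrite(f"pics/{n}3.png",f["img"][:,:,::-1])
E
```

```text
t 3.65 pos [ 0.4401 -0.0241  0.137 ] phi -165.02 q6 -0.5 F [ 0.2 -0.7  0.5] M [-0.011 -0.009 -0.035] w 0.642 tz [ 0.009 -0.001 -1.   ]
shift mm [ 8.2  3.1 71.9] twist 0.024
```

View pics/wrist3.png

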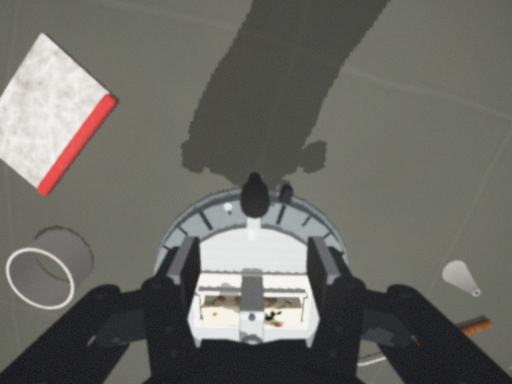

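View pics/side3.png

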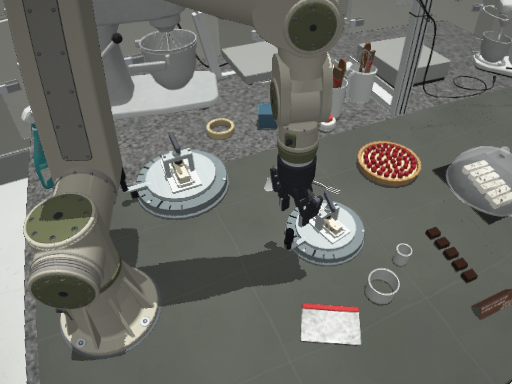

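The wrist view shows the knob at (256,185), centred between the fingers. I'll descend and close on it.

Call:
send_rows --commands '[8, 3, 8, 0.024, 0, 0, 30, 0, 0, 0, 30, 0, 0, 0, 0, 0]'

```text
time_s: 4.25
tool_pos: [0.432, -0.0234, 0.0681]
orientation: [-0.113, 0.994, -0.001, 0.006]
ft_force: [-0.5, -0.0, 0.4]
gripper_width: 0.644
```

```bash
python3 - <<'E'
from h import *
to(.432,-.0233,.065,193.6)
for n in("wrist",):
    f=r.grab_frame(n); cv2.imwrite(f"pics/{n}4.png",f["img"][:,:,::-1])
E
```

```text
t 4.25 pos [ 0.432  -0.0234  0.0681] phi -167.02 q6 -0.467 F [-0.5 -0.   0.4] M [-0.022  0.038 -0.037] w 0.644 tz [ 0.012 -0.001 -1.   ]
shift mm [0.  0.1 3.1] twist -0.011
```

View pics/wrist4.png

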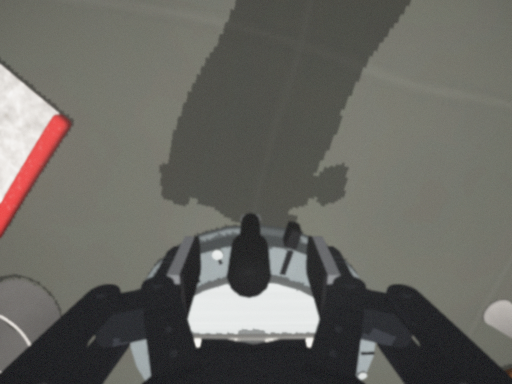

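Knob at (250,270) sits between the pads. Closing now.

Call:
send_rows --commands '[0, 0, 2, 0, 0, 0, 0, 0, 0, 0, 0, 0, 0, 0, 0, 0, 0, 0, 0, 0, 0, 0, 0, 0]' --fingers 10

```text
time_s: 5.05
tool_pos: [0.4343, -0.0234, 0.0694]
orientation: [-0.113, 0.994, -0.002, 0.008]
ft_force: [-0.0, 1.8, -3.0]
gripper_width: 0.208
```

```bash
python3 - <<'E'
from h import *
to(.432,-.0233,.065,193.6)
E
```

```text
t 5.05 pos [ 0.4343 -0.0234  0.0694] phi -167.08 q6 -0.466 F [-0.   1.8 -3. ] M [ 0.303  0.05  -0.037] w 0.208 tz [ 0.017 -0.002 -1.   ]
shift mm [2.3 0.7 4.4] twist -0.012
```

Call:
send_rows --commands '[0, 12, 0, 0.1, 0, 12, 0, 0.1, -1, 12, 0, 0.1, -1, 12, 0, 0.1]'

```text
time_s: 5.55
tool_pos: [0.4328, 0.02, 0.0694]
orientation: [0.094, 0.996, -0.006, 0.008]
ft_force: [-1.9, -3.9, -0.8]
gripper_width: 0.211
```

```bash
cat >> h.py <<'E'
def ang():
    p=r.state()["tool_pos"][:2]-[.5505,.005]; a=np.degrees(np.arctan2(p[1],p[0]))%360
    print("cw from zero",round(178.4-a,2),"R",np.linalg.norm(p).round(4))
    th=np.radians(133.4); to(.5505+.122*np.cos(th),.005+.122*np.sin(th),.066,133.4)
E
python3 - <<'E'
from h import *
ang()
E
```

```text
cw from zero 5.65 R 0.1187
t 5.55 pos [0.4328 0.02   0.0694] phi 169.23 q6 0.056 F [-1.9 -3.9 -0.8] M [-0.445  0.267  0.218] w 0.211 tz [ 0.016 -0.013 -1.   ]
shift mm [-19.5  78.7   3. ] twist 0.625
```

Call:
send_rows --commands '[0, 12, 0, 0.08, 0, 12, 0, 0.09, 0, 12, 0, 0.09, 0, 12, 0, 0.1, 0, 12, 0, 0.1]'

```text
time_s: 6.18
tool_pos: [0.4528, 0.0707, 0.0694]
orientation: [0.327, 0.945, -0.012, 0.01]
ft_force: [-3.0, -8.5, 1.1]
gripper_width: 0.208
```

```bash
python3 - <<'E'
from h import *
ang()
E
```

```text
cw from zero 32.32 R 0.1177
t 6.175 pos [0.4528 0.0707 0.0694] phi 141.84 q6 0.665 F [-3.  -8.5  1.1] M [-1.06   0.345  0.475] w 0.208 tz [ 0.012 -0.029 -1.   ]
shift mm [ 3.4 26.7  2.9] twist 0.147
```

Call:
send_rows --commands '[1, 11, 0, 0.05, 1, 9, 0, 0.05, 1, 4, 0, 0.03, 0, 0, 0, 0]'

```text
time_s: 6.68
tool_pos: [0.4691, 0.0893, 0.0695]
orientation: [0.392, 0.92, -0.012, 0.014]
ft_force: [1.5, 4.9, -5.9]
gripper_width: 0.209
```

```bash
python3 - <<'E'
from h import *
ang()
f=r.grab_frame("side"); cv2.imwrite("pics/s5.png",cv2.resize(f["img"][180:280,240:400,::-1],None,fx=5,fy=5,interpolation=cv2.INTER_CUBIC))
E
```

```text
cw from zero 44.43 R 0.1172
t 6.675 pos [0.4691 0.0893 0.0695] phi 133.86 q6 0.847 F [ 1.5  4.9 -5.9] M [ 1.371 -0.459 -0.591] w 0.209 tz [ 0.016 -0.034 -0.999]
shift mm [4.9 1.2 3.3] twist 0.008
```

View pics/s5.png

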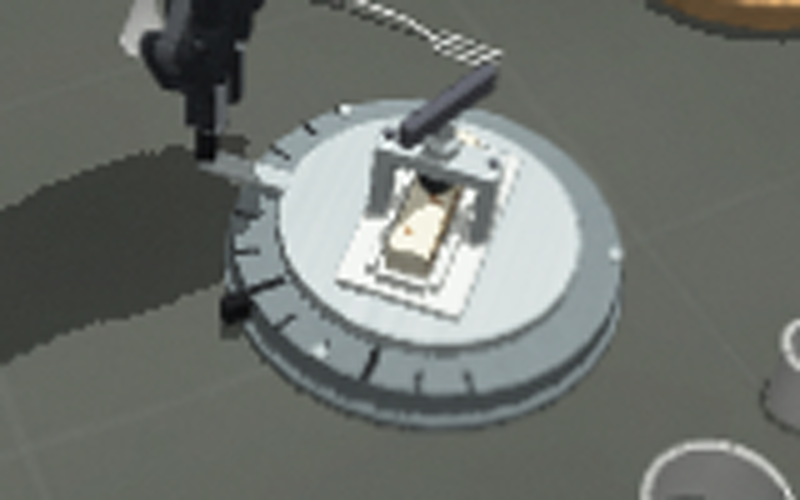

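The side view shows the lug tick at (265,287), then ticks at (245,252) and (245,214). The arm lies over the third, the 45° tick. Opening and rising.

Call:
send_rows --commands '[0, 0, 0, 0, 0, 0, 0, 0, 0, 0, 0, 0, 0, 0, 0, 0, 0, 0, -30, 0, 0, 0, -40, 0, 0, 0, -40, 0, 0, 0, -40, 0, 0, 0, 0, 0]' --fingers 55

```text
time_s: 7.85
tool_pos: [0.4652, 0.0929, 0.2246]
orientation: [0.391, 0.92, -0.015, 0.014]
ft_force: [-0.8, -0.4, -0.0]
gripper_width: 0.644
```

Call:
send_rows --commands '[-10, 10, -50, 0, -10, 10, -20, 0, 0, 0, 0, 0, 0, 0, 0, 0]'

```text
time_s: 8.35
tool_pos: [0.488, 0.0947, 0.2898]
orientation: [0.391, 0.92, -0.018, 0.008]
ft_force: [-0.8, 0.2, -0.2]
gripper_width: 0.643
```

```bash
python3 - <<'E'
from h import *; import pickle
ang()
f=r.grab_frame("wrist"); s=r.state(); pickle.dump((f,s),open("w6.pkl","wb"))
g=r.grab_frame("side"); h=r.grab_frame("scene"); pickle.dump((g,h),open("fg6.pkl","wb"))
cv2.imwrite("pics/w6.png",cv2.resize(f["img"][:,:,::-1],(800,600),interpolation=cv2.INTER_CUBIC))
cv2.imwrite("pics/s6.png",cv2.resize(g["img"][180:280,240:400,::-1],None,fx=5,fy=5,interpolation=cv2.INTER_CUBIC))
E
```

```text
cw from zero 53.52 R 0.1093
t 8.35 pos [0.488  0.0947 0.2898] phi 134.03 q6 0.857 F [-0.8  0.2 -0.2] M [ 0.087  0.008 -0.012] w 0.643 tz [ 0.001 -0.04  -0.999]
shift mm [ 20.7 -10.1 223.7] twist 0.011
```

View pics/w6.png

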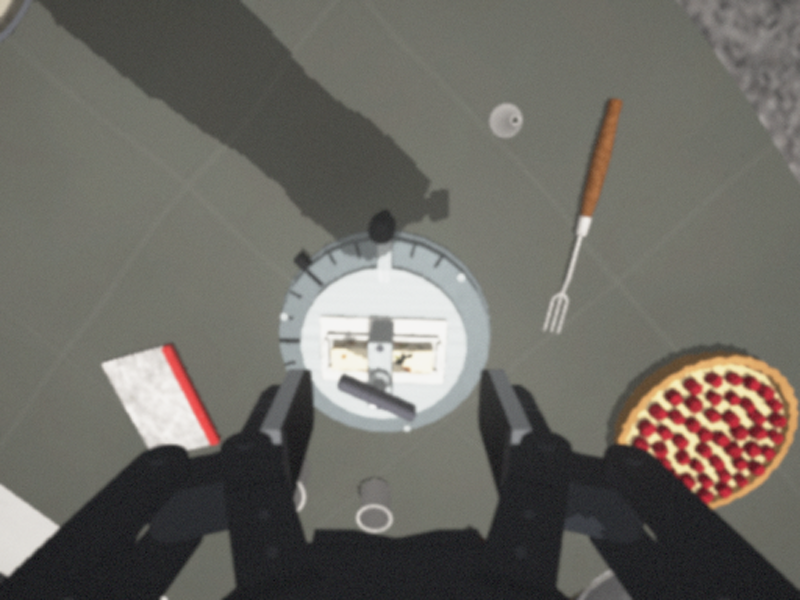

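View pics/s6.png

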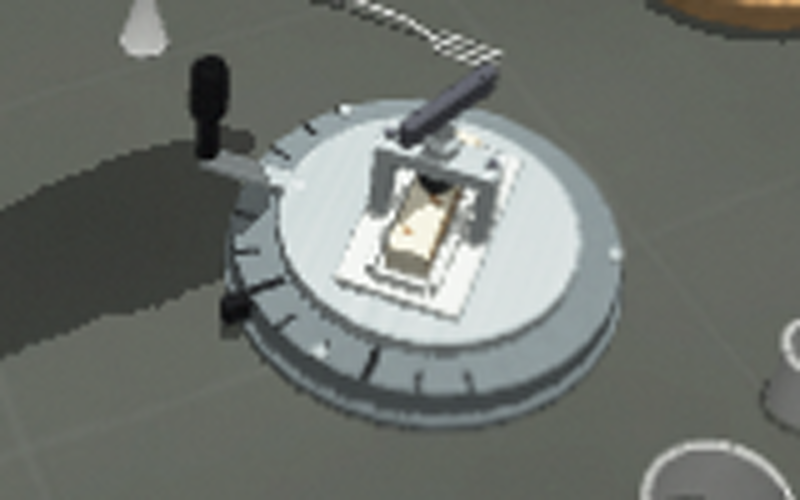

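```bash
python3 - <<'E'
from h import *; import pickle
w,_=pickle.load(open("w6.pkl","rb")); g,h=pickle.load(open("fg6.pkl","rb"))
W=lambda u,v:((np.array([u,v])+.5)/1.5625-.5)
S=lambda u,v:((np.array([u,v])+.5)/5-.5+[240,180])
k,e=tri([(w,W(381,216)),(g,S(209,62))]);print("knob top",k,e)
p=k[:2]-[.5505,.005];print("R",np.linalg.norm(p),"cw",178.4-np.degrees(np.arctan2(p[1],p[0])))
t=[]
for a,b in (((340,380),(404,132)),((413,412),(491,76))):
    X,e=tri([(w,W(*a)),(g,S(*b))]);t.append(X);print("bar end",X,e)
t=np.array(t);d=t[1]-t[0];print("mid",t.mean(0),np.linalg.norm(d),np.degrees(np.arctan2(d[1],d[0])))
q=onz(w,np.array([W(340,380),W(413,412)]),.128);d=q[1]-q[0];print("planar",q.mean(0),np.linalg.norm(d),np.degrees(np.arctan2(d[1],d[0])))
to(.5505,.005,.14,197)
E
```

```text
knob top [0.46429232 0.10031065 0.09636652] [np.float64(4.223838203251984), np.float64(4.223838203251954)]
R 0.12851414402401568 cw 46.27092386610644
bar end [ 0.5203807  -0.00401976  0.12156087] [np.float64(0.2243032720940271), np.float64(0.22430327209397471)]
bar end [0.57918293 0.01362803 0.11954735] [np.float64(0.13117686767745163), np.float64(0.13117686767750789)]
mid [0.54978182 0.00480413 0.12055411] 0.061426388763712536 16.705612035412592
planar [0.54668189 0.00852594 0.128     ] 0.05955733698423269 17.74880687703567
t 8.5 pos [0.4878 0.0947 0.29  ] phi 134.03 q6 0.857 F [ 0.1 -0.2 -0. ] M [-0.014  0.01   0.055] w 0.645 tz [ 0.001 -0.04  -0.999]
shift mm [-103.5  -13.2  153.6] twist -1.099
```

Call:
send_rows --commands '[-52, -7, 0, 0, -52, -7, 20, 0, 0, 0, 30, -0.18, 0, 0, 20, -0.18, 0, 0, 10, -0.18, 0, 0, 0, -0.18, 0, 0, 0, -0.18, 0, 0, 0, -0.18, 0, 0, 0, 0]' --fingers 45

```text
time_s: 9.62
tool_pos: [0.5459, 0.0051, 0.204]
orientation: [-0.155, 0.988, -0.018, -0.008]
ft_force: [0.1, -0.1, -1.4]
gripper_width: 0.526
```

```bash
python3 - <<'E'
from h import *
to(.5503,.0055,.102,197)
E
```

```text
t 9.625 pos [0.5459 0.0051 0.204 ] phi -162.14 q6 -0.428 F [ 0.1 -0.1 -1.4] M [ 0.045 -0.014  0.004] w 0.526 tz [-0.01  -0.038 -0.999]
shift mm [ -6.5   2.5 101.8] twist 0.015
```

Call:
send_rows --commands '[-6, 2, 30, 0.015, 0, 0, 30, 0, 0, 0, 0, 0]'

```text
time_s: 10.0
tool_pos: [0.5499, 0.0067, 0.1423]
orientation: [-0.142, 0.99, -0.018, -0.008]
ft_force: [-0.5, -0.3, 0.4]
gripper_width: 0.527
```

```bash
python3 - <<'E'
from h import *
to(.5502,.0043,.102,197)
f=r.grab_frame("wrist"); cv2.imwrite("pics/w7.png",f["img"][:,:,::-1])
E
```

```text
t 10.0 pos [0.5499 0.0067 0.1423] phi -163.64 q6 -0.398 F [-0.5 -0.3  0.4] M [ 0.028 -0.01   0.051] w 0.527 tz [-0.01  -0.038 -0.999]
shift mm [-0.5 -1.  40.3] twist -0.011
```

View pics/w7.png

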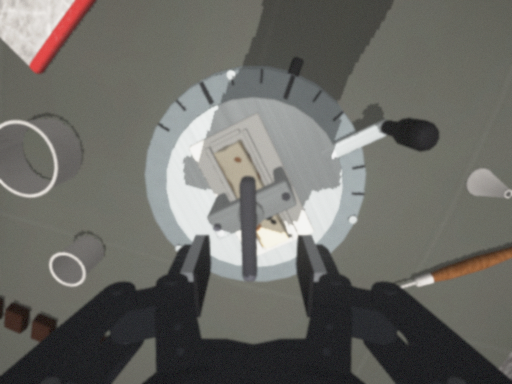

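The bar (col 249, rows 178–280) runs parallel to the tool x axis and lies between the fingers, whose midline is at about col 253. I'll shift slightly toward −y, descend and close.

Call:
send_rows --commands '[-1, -1.5, 20, -0.01, 0, 0, 19, 0, 0, 0, 0, 0]'

```text
time_s: 10.42
tool_pos: [0.5549, 0.0037, 0.1088]
orientation: [-0.146, 0.989, -0.019, -0.003]
ft_force: [0.4, -0.5, -0.3]
gripper_width: 0.528
```

Call:
send_rows --commands '[0, 0, 0, 0, 0, 0, 0, 0, 0, 0, 0, 0, 0, 0, 0, 0, 0, 0, 0, 0, 0, 0, 0, 0]' --fingers 2

```text
time_s: 11.18
tool_pos: [0.5561, 0.0045, 0.1117]
orientation: [-0.145, 0.989, -0.019, -0.001]
ft_force: [0.6, -0.6, -3.3]
gripper_width: 0.086
```

```bash
python3 - <<'E'
from h import *
to(.5502,.0043,.102,197)
E
```

```text
t 11.175 pos [0.5561 0.0045 0.1117] phi -163.3 q6 -0.408 F [ 0.6 -0.6 -3.3] M [0.44  0.023 0.095] w 0.086 tz [ 0.003 -0.037 -0.999]
shift mm [5.7 1.8 9.7] twist -0.005
```

Gripped, but 5.7 mm off along the bar and higher than planned. I'll reopen, recentre and regrip.

Call:
send_rows --commands '[0, 0, 0, 0, 0, 0, 0, 0, 0, 0, 0, 0, 8, 1, 8, -0.005, 1, 0, 4, 0, 0.5, 0, 0.5, 0]' --fingers 30

```text
time_s: 11.92
tool_pos: [0.5469, 0.0012, 0.0996]
orientation: [-0.147, 0.989, -0.02, -0.0]
ft_force: [-0.6, 0.8, -0.5]
gripper_width: 0.351
```

```bash
python3 - <<'E'
from h import *
to(.5502,.0043,.102,197)
E
```

```text
t 11.925 pos [0.5469 0.0012 0.0996] phi -163.04 q6 -0.419 F [-0.6  0.8 -0.5] M [ 0.056 -0.034 -0.021] w 0.351 tz [ 0.005 -0.04  -0.999]
shift mm [-4.   1.9 -2.5] twist -0.001
```

Call:
send_rows --commands '[-3, 1.5, -2, 0, 0.3, 0, 0, 0, 0.3, 0, 0.4, 0, 0.3, 0, 0.4, 0, 0.3, 0, 0.4, 0, 0.3, 0, 0.4, 0]' --fingers 2

```text
time_s: 12.68
tool_pos: [0.5495, 0.0024, 0.1016]
orientation: [-0.147, 0.989, -0.02, 0.001]
ft_force: [-1.3, -2.2, 4.4]
gripper_width: 0.097
```

```bash
python3 - <<'E'
from h import *
to(.5502,.0043,.102,197)
E
```

```text
t 12.675 pos [0.5495 0.0024 0.1016] phi -163.11 q6 -0.416 F [-1.3 -2.2  4.4] M [0.674 0.433 0.086] w 0.097 tz [ 0.007 -0.04  -0.999]
shift mm [-1.2  1.6 -0.5] twist -0.002
```

Call:
send_rows --commands '[0, 0, 0, 0.1, 0, 0, 0, 0.12, 0, 0, 0, 0.12]'

```text
time_s: 13.05
tool_pos: [0.5494, 0.0027, 0.1016]
orientation: [0.028, 0.999, -0.02, 0.004]
ft_force: [0.2, -1.2, 1.3]
gripper_width: 0.098
```

```bash
python3 - <<'E'
from h import *
to(.5502,.0043,.102,197)
E
```

```text
t 13.05 pos [0.5494 0.0027 0.1016] phi 176.86 q6 -0.065 F [ 0.2 -1.2  1.3] M [0.602 0.338 0.06 ] w 0.098 tz [ 0.007 -0.039 -0.999]
shift mm [-0.7  1.6 -0.4] twist -0.352
```

Call:
send_rows --commands '[0, 0, 0, 0.13, 0, 0, 0, 0.13, 0, 0, 0, 0.13, 0, 0, 0, 0.13]'

```text
time_s: 13.55
tool_pos: [0.5495, 0.0032, 0.1017]
orientation: [0.292, 0.956, -0.017, 0.01]
ft_force: [-1.2, -1.2, 3.0]
gripper_width: 0.096
```

```bash
python3 - <<'E'
from h import *
to(.5502,.0043,.102,197)
E
```

```text
t 13.55 pos [0.5495 0.0032 0.1017] phi 146.11 q6 0.472 F [-1.2 -1.2  3. ] M [0.595 0.11  0.1  ] w 0.096 tz [ 0.008 -0.039 -0.999]
shift mm [ 0.   1.3 -0.4] twist -0.888
```

Call:
send_rows --commands '[0, 0, 0, 0.13, 0, 0, 0, 0.13, 0, 0, 0, 0.13, 0, 0, 0, 0.13]'

```text
time_s: 14.05
tool_pos: [0.5499, 0.0036, 0.1016]
orientation: [0.534, 0.845, -0.014, 0.014]
ft_force: [0.0, -1.3, 1.3]
gripper_width: 0.091
```

```bash
python3 - <<'E'
from h import *
to(.5502,.0043,.102,197)
f=r.grab_frame("side"); cv2.imwrite("pics/s8.png",cv2.resize(f["img"][180:280,240:400,::-1],None,fx=5,fy=5,interpolation=cv2.INTER_CUBIC))
E
```

```text
t 14.05 pos [0.5499 0.0036 0.1016] phi 115.38 q6 1.009 F [ 0.  -1.3  1.3] M [0.287 0.095 0.159] w 0.091 tz [ 0.009 -0.039 -0.999]
shift mm [ 0.5  0.6 -0.4] twist -1.424
```

View pics/s8.png

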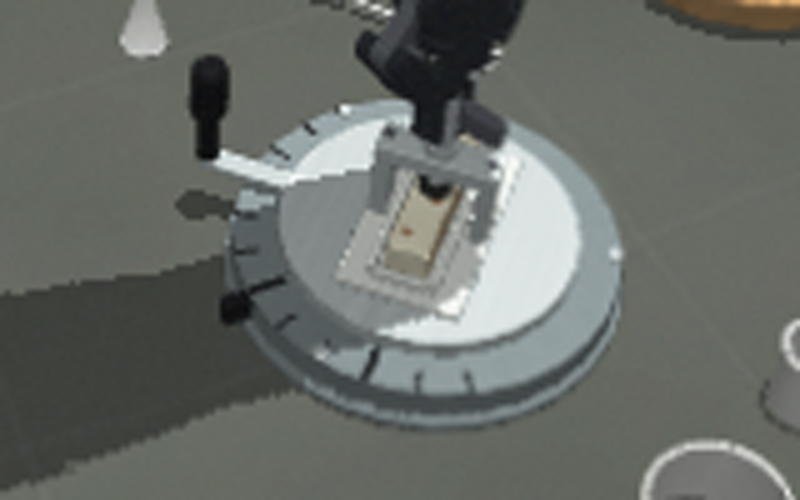

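The table is unmoved (arm still on the third tick). The T-handle has turned 1.42 rad and its torque is rising. I'll turn another 0.5 rad.

Call:
send_rows --commands '[0, 0, 0, 0.13, 0, 0, 0, 0.13, 0, 0, 0, 0.13, 0, 0, 0, 0.1, 0, 0, 0, 0]'

```text
time_s: 14.72
tool_pos: [0.5504, 0.0037, 0.1016]
orientation: [0.726, 0.688, -0.011, 0.019]
ft_force: [-0.1, -1.3, 3.2]
gripper_width: 0.097
```

```bash
python3 - <<'E'
from h import *
to(.5502,.0043,.102,197)
E
```

```text
t 14.725 pos [0.5504 0.0037 0.1016] phi 86.88 q6 1.508 F [-0.1 -1.3  3.2] M [ 0.218  0.491 -0.048] w 0.097 tz [ 0.01  -0.041 -0.999]
shift mm [ 0.6 -0.2 -0.4] twist -1.922
```

Call:
send_rows --commands '[0, 0, 0, 0, 0, 0, 0, 0, 0, 0, 0, 0, 0, 0, 0, 0, 0, 0, -20, 0, 0, 0, -40, 0, 0, 0, -50, 0, 0, 0, -50, 0, 0, 0, 0, 0]' --fingers 40

```text
time_s: 15.85
tool_pos: [0.5477, 0.0108, 0.2643]
orientation: [0.724, 0.69, -0.012, 0.017]
ft_force: [0.7, -0.3, -0.8]
gripper_width: 0.467
```

Call:
send_rows --commands '[0, 0, 0, 0, 0, 0, 0, 0, 0, 0, 0, 0]'

```text
time_s: 16.23
tool_pos: [0.5465, 0.0109, 0.2615]
orientation: [0.723, 0.69, -0.013, 0.016]
ft_force: [-0.3, -0.1, 0.2]
gripper_width: 0.469
```

```bash
python3 - <<'E'
from h import *
to(.5502,.0043,.102,197)
f=r.grab_frame("side"); cv2.imwrite("pics/s9.png",cv2.resize(f["img"][180:280,240:400,::-1],None,fx=5,fy=5,interpolation=cv2.INTER_CUBIC))
f=r.grab_frame("wrist"); cv2.imwrite("pics/w9.png",f["img"][:,:,::-1])
E
```

```text
t 16.225 pos [0.5465 0.0109 0.2615] phi 87.29 q6 1.513 F [-0.3 -0.1  0.2] M [-0.007 -0.026  0.023] w 0.469 tz [ 0.003 -0.041 -0.999]
shift mm [1.000e-01 3.300e+00 1.597e+02] twist -1.915
```

View pics/s9.png

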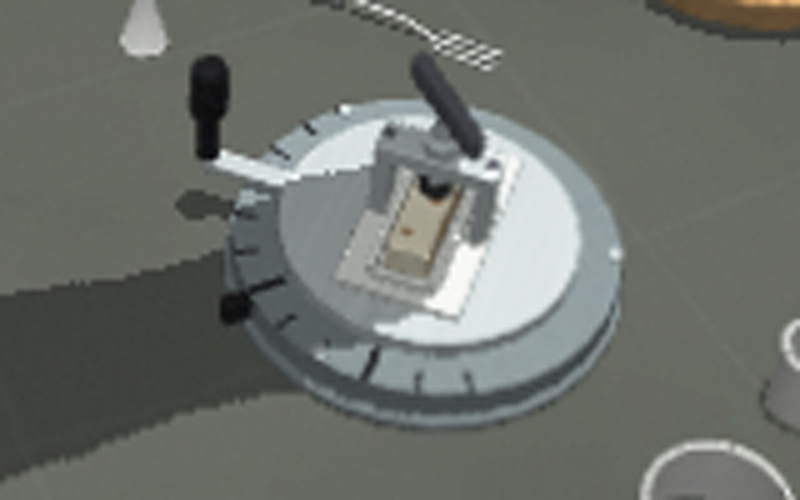

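View pics/w9.png

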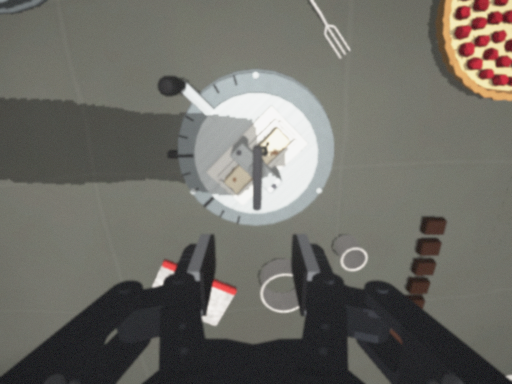

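```bash
python3 - <<'E'
from workcell import r
print(r.job_done())
E
```

```text
the job is handed in; nothing more can be done
None
```

I swung the table to the 45° clockwise click, screwed the pad down on the bar, let go and handed the job in at about 16 s of the 72 s allowed. No verdict was reported.

**Stand:** I worked on the smaller of the two stands. Its fitted diameter was 195–207 mm depending on the view, against 208 mm given. The other measured about 273 mm.

**Swing:** The knob started one click before zero, so I gripped it and swung it 60° clockwise. After release, the pictures show the arm over the third tick past the lug. Triangulation gave 46°, but that fix was loose: the two rays missed each other by about 8 mm, and the knob came out 128 mm from the axis instead of 122 mm.

**Clamping:**
- **First grip:** It sat about 6 mm off along the T-bar, so I reopened, recentred and gripped again.
- **Turn:** I turned the T-handle 1.92 rad clockwise, and the last picture confirms the bar's new direction. That puts the joint between 1.92 and 2.42 rad, probably about 2.4.
- **Pad force:** Contact is at about 1.2 rad, so the force should be 14 N or more. I worked that out from the angle and did not measure it directly.
- **Torque:** It rose from 0.06 to 0.16 N m up to 1.42 rad of turn. After the final 0.5 rad and a pause it read −0.05 N m, so it does not confirm the last part of the turn.

**End state:** The arm is still on the third tick. The gripper is open about 13 cm above the handle, with no contact force beyond sensor noise.

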